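# Turn the saucepan handle in and put the kettle on

### The arm

A 7-joint arm with a two-finger parallel gripper is mounted at the origin on the work surface. World frame = base frame: x ahead of the robot, y to its left, z up, the work surface at z = 0. Lengths are in m, angles in degrees, forces in N, time in s.
With the tool pointing down it reaches from about 0.4 to 0.85 m from the base axis. Payload 10.4 kg.
Tool frame: the origin (TCP) lies at the very end of the fingers, on their centre line; the grasp point (between the pads) lies 19 mm behind it (env.grip_point_offset is the distance from the TCP to the grasp point, in m); y points along the fingers, z is the direction in which the jaws open and shut, and the axes are right-handed (so a half turn about y gives the same grasp; the last joint's range is limited). The gripper opens to 87 mm and grips with 3 to 60 N. Pads are 19 mm wide; open, the fingers measure 117 mm over their backs; the gripper's body (75 mm by 190 mm) begins 51 mm behind the grasp point.
Start: joints at [61.73, 19.034, -3.707, 83.658, 1.238, 77.344, -5.071], TCP at [0.284, -0.557, 0.223] pointing down, gripper open.
Joint ranges: [-148.97, 148.97], [-28.65, 121.19], [-84.17, 76.75], [9.2, 138.47], [-72.65, 252.65], [3.7, 117.97], [-149.18, 149.18]. Speed limits (degrees/s): [127.2, 127.2, 159.86, 159.86, 180, 180, 180].

### API

Orientations are given as a 3x3 rotation matrix whose columns are the frame's x, y, z axes.
In Python, from bench import env gives the robot as it stands.
- The arm moves only by the tool drive_tool, never from a script. Its argument "commands" is a list of rows, each a list of 3 entries, a list of its own where there are three numbers: the gripper command: -1 is shut, 1 is fully open, values between are in proportion, then the shift along the tool's x, y, z in m, then the turn about the tool's y in rad. A call has exactly 8 rows; each row is the pose to reach, as a shift and turn from the pose commanded when the call began, along the tool's axes at that moment; what a row does not reach only later rows make up. A row lasts 1/12 s, in which the tool goes at most 41.7 mm and 7.16 degrees, less where a joint would pass 70% of its speed; a pose out of reach is approached as far as the arm can. A call with a gripper value outside its range is refused whole. The fingers move at their own pace and stop on an object; the grip force is fixed at half the most. Time passes only in rows, so rows that repeat a pose let the fingers close, or fill a call up. It gives the time, the measured TCP pose, the force and the opening at its end, in the units of the state.
- env.read_state(): the state, without advancing time (a new reading comes with each control period).
- env.get_image(name): name is "scene" or "top" or "wrist"; returns (picture, depth): 420x560x3 uint8, red, green, blue; 420x560 float32, m along the optical axis (not along the pixel's ray), 0 where there is no reading.
- env.camera_model(name): a dict with "intrinsics" (3x3 intrinsics, pixels), "eye" and "rotation" of the camera in the world. Camera axes: x right, y down, z forward; pixel columns grow to the right and rows downward; lengths in m; the calibration is good to about 2 mm. A picture is of the moment at which its call begins: read the wrist's pose just before it. camera_model takes no time and is no camera call; for the wrist camera it gives the pose at the moment of the call.
- env.sign_off(): hands the job in, once; it reports no verdict.
The state is a dict: "time_s": time; "joints": joint angles; "joint_vel": joint speeds; "joint_torque": joint torques, N m; "tool_pos": TCP position; "ee_rot": TCP orientation; "wrist_force": force on the tool from outside, world axes, zero at the start; "wrist_torque": the same for the moment, N m; "opening": finger opening in m.
Only numpy, scipy, OpenCV 4.12 (cv2) and the standard library are available. Lean on these libraries where they do the work, as an engineer would, in place of code of your own. Each camera call takes 0.05 s, during which the arm holds its last target.

### The job

The saucepan on the front left plate of the hob has its handle sticking out across the empty front right plate. Without lifting it off its plate, swing the handle round towards the back so that it points into the gap between the two back pots, with clear air on both sides, and then move the kettle over and set it down gently, upright and central, on the freed front right plate. Leave the saucepan standing centrally on its own plate and do not disturb the back pots, the glass dish or the jar.

Things in the scene. Friction and masses are not known exactly. Their poses are not given: they have to be found in the camera images.
- hob: Steel hob slab, 500 x 520 mm, top face 20 mm above the worktop, fixed; its placing on the worktop varies. Origin on the worktop under the middle of the four plates; x to the back (away from the robot), y to the left. Four round dark iron plates of 170 mm diameter stand 6 mm proud of it (plate tops 26 mm above the worktop).
- plate_fl (a point): centre of the top face of the front left plate, where the saucepan stands
- plate_fr (a point): centre of the top face of the front right plate, empty, where the kettle must go; 230 mm to the right of plate_fl
- pan_center (a point): Loose aluminium saucepan, 160 mm outside diameter, 90 mm high, open, 0.5 to 1.0 kg. The point lies on its axis, 45 mm above its underside. Its x axis points along the handle, z up. At the start the handle points right, across the front right plate. The pan turns where it stands, against plain friction.
- handle_mid (a point): Middle of the saucepan's handle, a straight level black bar, 18 mm wide and 14 mm thick, reaching from 95 to 235 mm from the pan's axis. The point lies 165 mm from the axis and 85 mm above the pan's underside (40 mm above pan_center), half-way through the bar; same axes as pan_center.
- handle_tip (a point): outer end of the saucepan's handle, 235 mm from the pan's axis, 85 mm above its underside; same axes
- kettle_mid (a point): Loose small steel kettle, 132 mm diameter (base 120 mm), body 100 mm high, 0.35 to 0.7 kg, on the worktop right of the hob at the start. The point lies on its axis, 85 mm above its underside. Its x axis points to the spout (spout tip about 100 mm from the axis), z up.
- kettle_handle (a point): Middle of the top of the kettle's arched handle: a level round black bar, 14 mm thick and 64 mm long along the kettle's x axis, on the kettle's axis, 165 mm above its underside; about 45 mm of free room under it. Same axes as kettle_mid.
- casserole: Lidded steel casserole on the back left plate, 160 mm diameter (lid rim 164), 100 mm high, knob to 119 mm, 1.9 kg, loose. Origin at the centre of its underside, z up, x to the back of the hob and y to the left, within 0.1 rad. Two side loops at 106 mm from its axis point back-right and front-left, away from the gap's mouth. Must stay where it is.
- stewpot: Open aluminium pot on the back right plate, 160 mm diameter, 105 mm high, 1.6 kg, loose. Origin at the centre of its underside, axes like the casserole's. Two side loops at 106 mm from its axis point back-left and front-right. Must stay where it is.
- glass_dish: empty rectangular glass oven dish, 280 x 170 x 55 mm, on the worktop left of the hob; origin at the centre of its underside. Leave alone.
- jar: glass jar with a steel lid, 72 mm diameter, 110 mm high, on the worktop just left of the hob; origin at the centre of its underside. Leave alone.

How it is judged:
By the outcome, as a careful person would: the job done as asked, in the order asked, and still so for the second after the job is handed in, with the robot touching nothing.
It also fails if it takes over 64 s, if anything falls off the work surface, if the arm or the gripper's body presses on something with over 40 N, if the wrist force passes 120 N, or if a joint passes its speed limit or range.

## Working session

There is one attempt and no reset: what is moved stays moved. The work goes in short steps, Python scripts to look and compute and a tool call to move; the robot and the scene stay as the last step left them, time stands still between calls to the robot, and variables do not carry over. Pictures are saved under pics/ and viewed, and the job is handed in when it is done.

Besides the shell and the picture viewer there is one more tool, called after "Emit:" by a JSON object that holds its "fn" and its "kwargs". drive_tool: Moves the arm, as the interface text tells. Its arguments: {"type":"object","properties":{"commands":{"type":"array","items":{"type":"array"}}},"required":["commands"]}

```bash
ls; mkdir -p pics; python3 - <<'E'
from bench import env
import cv2,numpy as np
s=env.read_state();print(s)
for n in("scene","top","wrist"):
    m=env.camera_model(n);print(n,m)
    p,d=env.get_image(n);cv2.imwrite(f"pics/{n}0.png",p[:,:,::-1]);np.save(f"pics/{n}0.npy",d)
print(env.read_state()["time_s"],env.grip_point_offset)
E
```

```text
pics
{'time_s': 0.0, 'joints': array([61.73189732, 19.0744824 , -3.70873625, 83.70507023,  1.23683442,
       77.34330142, -5.07031356]), 'joint_vel': array([-0.02076946, -0.03870734, -0.00122862, -0.01878743,  0.0745309 ,
       -0.05299097,  0.08290463]), 'joint_torque': array([ 5.43070873e-04, -6.23257256e+01,  2.48763815e-02, -3.89894414e+01,
       -6.12273300e-02,  3.98378586e-02,  1.17979407e-04]), 'tool_pos': array([ 0.28332462, -0.55666211,  0.22173447]), 'ee_rot': array([[-8.91194940e-01, -6.95654281e-04,  4.53619989e-01],
       [-4.53620520e-01,  1.27133013e-03, -8.91194035e-01],
       [ 4.32621877e-05, -9.99998950e-01, -1.44856603e-03]]), 'wrist_force': array([ 0.64150985,  0.49712285, -0.1832206 ]), 'wrist_torque': array([-0.03117438,  0.00777409,  0.03081745]), 'opening': 0.08702493918491033}
scene {'intrinsics': array([[519.05845062,   0.        , 275.90175802],
       [  0.        , 519.05845062, 208.27083972],
       [  0.        ,   0.        ,   1.        ]]), 'eye': array([ 1.20934588, -0.60049711,  1.37155362]), 'rotation': array([[ 7.70557397e-01,  5.11101890e
[... 265 characters left out ...]

       [  0.        ,   0.        ,   1.        ]]), 'eye': array([0.52834778, 0.1316091 , 1.40424932]), 'rotation': array([[ 0.01414664, -0.99787732,  0.06356669],
       [-0.99982443, -0.01489818, -0.01136453],
       [ 0.01228743, -0.06339476, -0.99791288]])}
wrist {'intrinsics': array([[344.58115708,   0.        , 279.31707909],
       [  0.        , 344.58115708, 214.08283804],
       [  0.        ,   0.        ,   1.        ]]), 'eye': array([ 0.34712819, -0.52403201,  0.38454163]), 'rotation': array([[ 4.53016357e-01, -8.61040575e-01, -2.31052609e-01],
       [-8.91502165e-01, -4.37614532e-01, -1.17121355e-01],
       [-2.65740048e-04,  2.59041790e-01, -9.65866078e-01]])}
0.15 0.0187
```

View pics/top0.png

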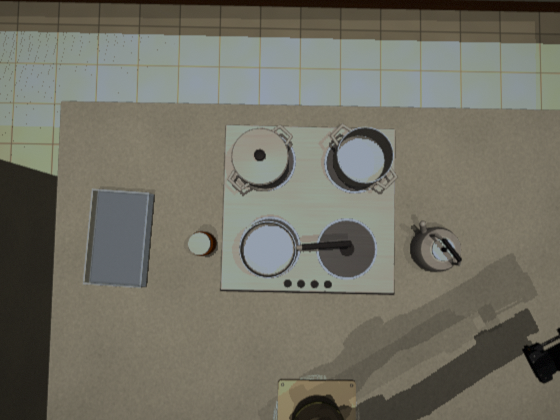

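View pics/scene0.png

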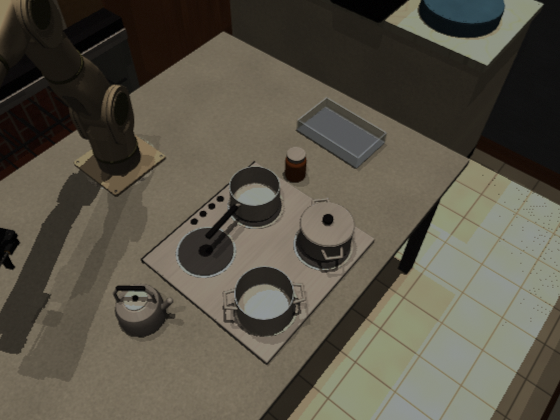

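View pics/wrist0.png

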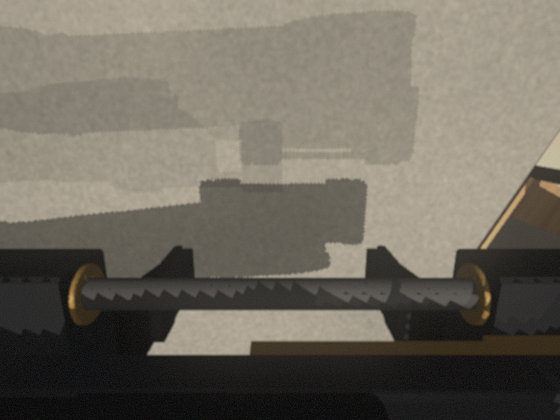

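The top view shows the pan at about (269,248) with its handle running to (352,246), the free plate at (346,248), the kettle at (438,250) with its handle bar sloping (430,235)–(460,262), the casserole at (260,155), the stewpot at (362,158), and the gripper at lower right. Next I'll measure from depth.

```bash
cat > h.py <<'E'
import numpy as np,cv2
from bench import env
def cloud(m,d):
    K=m["intrinsics"];v,u=np.mgrid[:420,:560]
    c=np.stack([(u-K[0,2])/K[0,0]*d,(v-K[1,2])/K[1,1]*d,d],-1)
    return c@m["rotation"].T+m["eye"]
def ray(m,u,v,z):
    K=m["intrinsics"];r=m["rotation"]@np.array([(u-K[0,2])/K[0,0],(v-K[1,2])/K[1,1],1]);e=m["eye"];return e+r*(z-e[2])/r[2]
def pix(m,p):
    c=m["rotation"].T@(np.asarray(p)-m["eye"]);q=m["intrinsics"]@c;return q[:2]/q[2]
def circ(P):
    from scipy.optimize import least_squares
    x0=[*P.mean(0),.08]
    r=least_squares(lambda a:np.hypot(P[:,0]-a[0],P[:,1]-a[1])-a[2],x0,loss='soft_l1',f_scale=.003)
    return r.x
E
python3 - <<'E'
from h import *
for n in("top","scene"):
    d=np.load(f"pics/{n}0.npy");m=env.camera_model(n);P=cloud(m,d);P=P[d>0]
    def sel(c,r,z0,z1):
        k=(np.hypot(P[:,0]-c[0],P[:,1]-c[1])<r)&(P[:,2]>z0)&(P[:,2]<z1);return P[k]
    g={k:ray(m,*uv,z)[:2] for k,uv,z in [("pan",(269,246),.11),("fr",(346,248),.026),("ket",(436,250),.1),("cas",(260,155),.126),("stew",(362,158),.13)]} if n=="top" else g
    if n=="top":
        print(g)
        f=P[(np.abs(P[:,2]-0.5)>.4)]
    print(n,"table z",np.median(P[(abs(P[:,0]-.3)<.05)&(abs(P[:,1]-.5)<.1)][:,2]))
    q=sel(g["fr"],.07,.01,.06);print("plate z",np.median(q[:,2]))
    for k,z in(("pan",.116),("stew",.131)):
        q=sel(g[k],.1,z-.008,z+.008)
        if k=="pan":
            q=q[q[:,1]>g[k][1]-.07]
        q0=q[np.hypot(*(q[:,:2]-g[k]).T)<.088];print(k,len(q0),circ(q0[:,:2]),q0[:,2].max())
    q=sel(g["cas"],.1,.105,.13);q=q[np.hypot(*(q[:,:2]-g["cas"]).T)<.09];print("cas",len(q),circ(q[:,:2]),q[:,2].max(), (q[:,:2].min(0)+q[:,:2].max(0))/2)
    # handle
    q=P[(P[:,2]>.1)&(P[:,2]<.13)&(P[:,1]<g["pan"][1]-.11)&(P[:,1]>g["pan"][1]-.26)&(abs(P[:,0]-g["pan"][0])<.08)]
    l=cv2.fitLine(q[:,:2].astype(np.float32),cv2.DIST_HUBER,0,.01,.01).ravel();print("handle",len(q),l,q.min(0),q.max(0),np.median(q[:,2]))
    q=sel(g["ket"],.13,.03,.2)
    for a in np.arange(.04,.18,.02):
        w=q[abs(q[:,2]-a)<.01];print("ket",round(a,2),len(w),w.mean(0) if len(w) else 0)
    w=q[(q[:,2]>.155)];l=cv2.fitLine(w[:,:2].astype(np.float32),cv2.DIST_HUBER,0,.01,.01).ravel();print("kh",l,w.min(0),w.max(0))
    w=q[(q[:,2]>.02)&(q[:,2]<.1)]
    print("kc",circ(w[np.hypot(*(w[:,:2]-g["ket"]).T)<.075][:,:2]))
E
```

```text
{'pan': array([0.51177667, 0.14754636]), 'fr': array([ 0.50795776, -0.08181216]), 'ket': array([ 0.50696134, -0.32617724]), 'cas': array([0.76606677, 0.17658041]), 'stew': array([ 0.76153187, -0.10933599])}
top table z 0.00024281454957497672
plate z 0.02589580153802795
pan 190 [0.50434857 0.15187303 0.07789555] 0.12344752619511401
stew 171 [ 0.77255986 -0.11724752  0.07795095] 0.13869871694122216
cas 2450 [0.76613061 0.17822055 0.05839676] 0.12999870360753873 [0.76576743 0.17819442]
handle 273 [ 0.0864588  -0.9962554   0.5193253  -0.02259449] [ 0.50790453 -0.08225161  0.10755937] [0.53175752 0.03607674 0.12525866] 0.11738556726515181
ket 0.04 72 [ 0.51076209 -0.2888187   0.04009073]
ket 0.06 172 [ 0.50924093 -0.30363627  0.06238207]
ket 0.08 506 [ 0.51497112 -0.32484001  0.08286774]
ket 0.1 811 [ 0.51221163 -0.33489228  0.09895898]
ket 0.12 41 [ 0.51149429 -0.3418374   0.11643328]
ket 0.14 28 [ 0.52150597 -0.33415301  0.1401257 ]
ket 0.16 85 [ 0.51397511 -0.34003834  0.16476925]
kh [ 0.7925362  0.6098249  0.5235707 -0.3332774] [ 0.47929815 -0.37104095  0.15677952] [ 0.54601242 -0.317
[... 320 characters left out ...]
0.76442516 0.17309992]
handle 256 [ 0.08637828 -0.99626243  0.5188968  -0.0270779 ] [ 0.50170912 -0.08766862  0.10312912] [0.53218765 0.03754598 0.12416954] 0.11580783391991212
ket 0.04 154 [ 0.55641802 -0.37235164  0.03988962]
ket 0.06 255 [ 0.55151449 -0.36501539  0.06142432]
ket 0.08 560 [ 0.5352959  -0.35650547  0.08198298]
ket 0.1 855 [ 0.5196855  -0.35329524  0.09908781]
ket 0.12 51 [ 0.5094211  -0.35152717  0.11832647]
ket 0.14 33 [ 0.51839751 -0.34421383  0.14088225]
ket 0.16 111 [ 0.51416302 -0.3475306   0.16426967]
kh [ 0.770045    0.6379896   0.51453894 -0.34645924] [ 0.47548627 -0.37691337  0.15501377] [ 0.54292822 -0.32188327  0.1776747 ]
kc [ 0.51461631 -0.34291797  0.05030723]
```

```bash
python3 - <<'E'
import cv2
t=cv2.imread("pics/top0.png");s=cv2.imread("pics/scene0.png")
cv2.imwrite("pics/a.png",cv2.resize(t[110:310,210:480],None,fx=2.9,fy=2.9,interpolation=cv2.INTER_CUBIC))
cv2.imwrite("pics/b.png",cv2.resize(s[150:370,100:390],None,fx=2.7,fy=2.7,interpolation=cv2.INTER_CUBIC))
E
```

```text
(no output)
```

View pics/a.png

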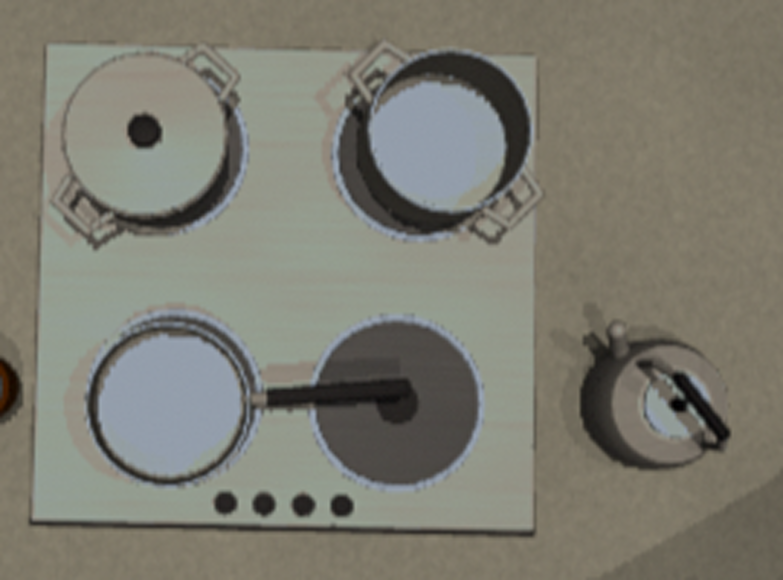

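View pics/b.png

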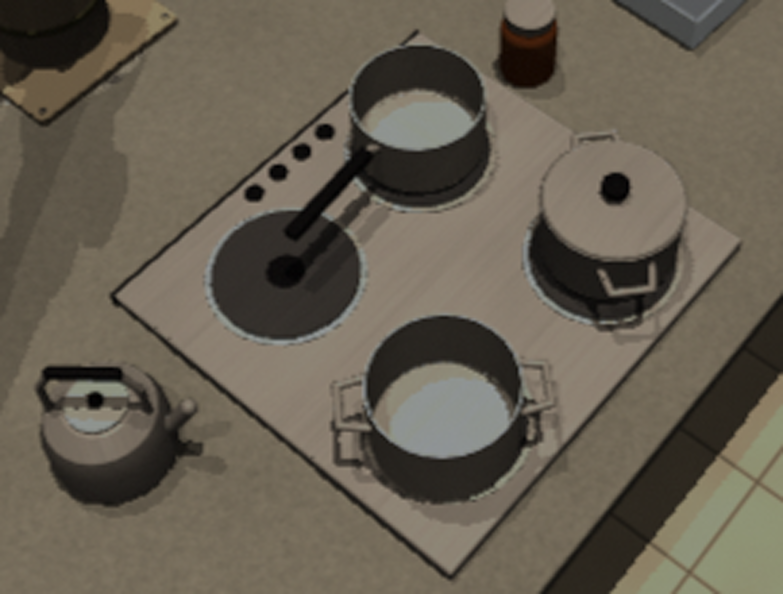

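```bash
python3 - <<'E'
from h import *
m=env.camera_model("top");f=lambda x,y,z:ray(m,210+(x+.5)/2.9-.5,110+(y+.5)/2.9-.5,z)
print("fr top",f(398.5,402.5,.026))
C=np.array([f(x,y,.02) for x,y in((46,43),(537,57),(534,533),(32,523))]);print(C,C.mean(0))
m2=env.camera_model("scene");g=lambda x,y,z:ray(m2,100+(x+.5)/2.7-.5,150+(y+.5)/2.7-.5,z)
# plate in scene: extreme points
a=[g(x,y,.026) for x,y in((205,276),(367,276),(286,208),(286,342))];print("fr scene",np.array(a),np.mean(a,0))
D=np.array([g(x,y,.02) for x,y in((741,241),(450,577),(113,296))]);print(D)
# detect plate ellipse via bright rim: refine by circle fit of dark region
for n,mm,seed in(("top",m,(347,249)),("scene",m2,(205,250))):
    p=cv2.imread(f"pics/{n}0.png");gr=cv2.cvtColor(p,cv2.COLOR_BGR2GRAY)
    # rectify to plane z=.026, 1mm/px
    src=[];dst=[]
    for i,(X,Y) in enumerate(((.3,-.3),(.3,.3),(.9,.3),(.9,-.3))):
        src.append(pix(mm,(X,Y,.026)));dst.append(((.4-Y)*1000,(.95-X)*1000))
    H=cv2.getPerspectiveTransform(np.float32(src),np.float32(dst))
    r=cv2.warpPerspective(p,H,(800,700),flags=cv2.INTER_CUBIC)
    cv2.imwrite(f"pics/rect_{n}.png",r)
E
```

```text
fr top [ 0.50661468 -0.08507453  0.026     ]
[[ 0.87788289  0.28685037  0.02      ]
 [ 0.87184435 -0.23056319  0.02      ]
 [ 0.37433925 -0.22663211  0.02      ]
 [ 0.37792577  0.2903564   0.02      ]] [0.62549806 0.03000287 0.02      ]
fr scene [[ 0.4406454  -0.1492708   0.026     ]
 [ 0.58129207 -0.03288786  0.026     ]
 [ 0.44580617 -0.02412985  0.026     ]
 [ 0.57010459 -0.15184213  0.026     ]] [ 0.50946206 -0.08953266  0.026     ]
[[ 0.87864088  0.27945894  0.02      ]
 [ 0.87536096 -0.23585368  0.02      ]
 [ 0.3768989  -0.23132105  0.02      ]]
```

View pics/rect_top.png

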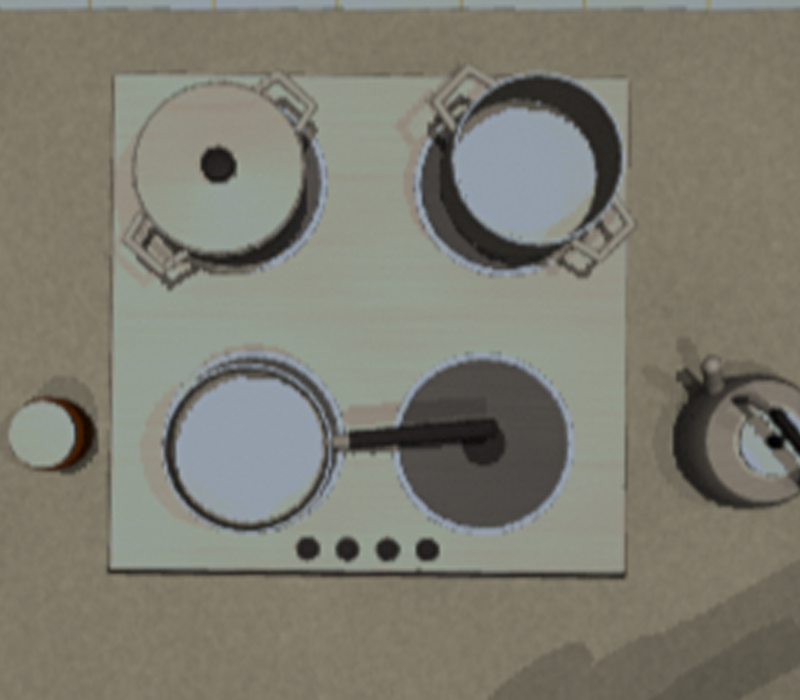

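View pics/rect_scene.png

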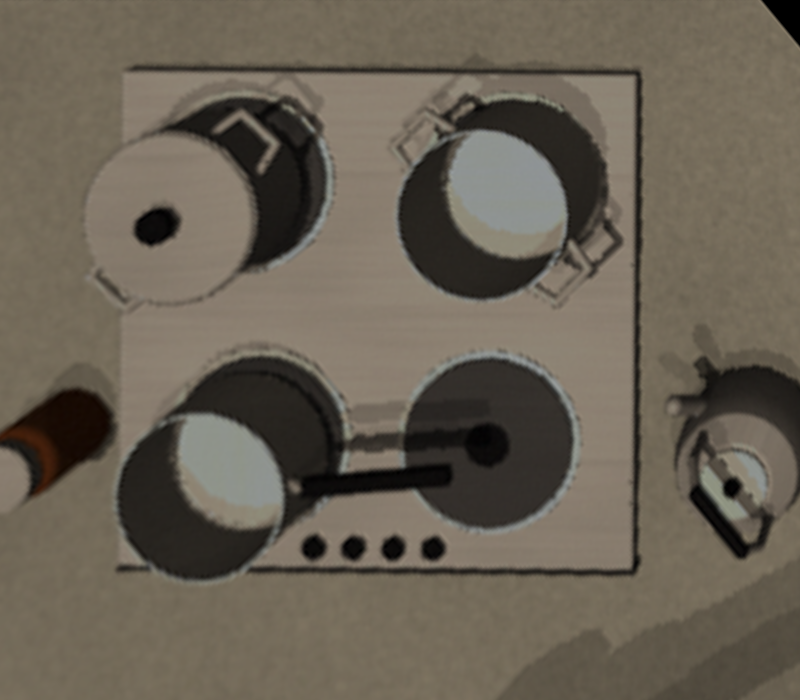

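```bash
cat >> h.py <<'E'
def rect(n,p,z,xc,yc,half,px=600):
    mm=env.camera_model(n);src=[];dst=[];s=px/(2*half)
    for a,b in((1,1),(1,-1),(-1,-1),(-1,1)):
        src.append(pix(mm,(xc+a*half,yc+b*half,z)));dst.append(((half-b*half)*s,(half-a*half)*s))
    H=cv2.getPerspectiveTransform(np.float32(src),np.float32(dst))
    r=cv2.warpPerspective(p,H,(px,px),flags=cv2.INTER_CUBIC)
    for i in range(0,px,int(s*.02)):   # ticks each 20mm
        r[i,:6]=(0,0,255);r[:6,i]=(0,0,255)
    return r
E
python3 - <<'E'
from h import *
o=[]
for n in("top","scene"):
    p=cv2.imread(f"pics/{n}0.png")
    r=rect(n,p,.116,.505,.15,.1,400)
    cv2.circle(r,(200,200),160,(0,255,0),1); o.append(r)
cv2.imwrite("pics/c.png",np.hstack(o))
o=[]
for n in("top","scene"):
    p=cv2.imread(f"pics/{n}0.png")
    r=rect(n,p,.026,.51,.143,.1,400)
    cv2.circle(r,(200,200),170,(0,255,0),1); o.append(r)
cv2.imwrite("pics/d.png",np.hstack(o))
E
```

```text
(no output)
```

View pics/c.png

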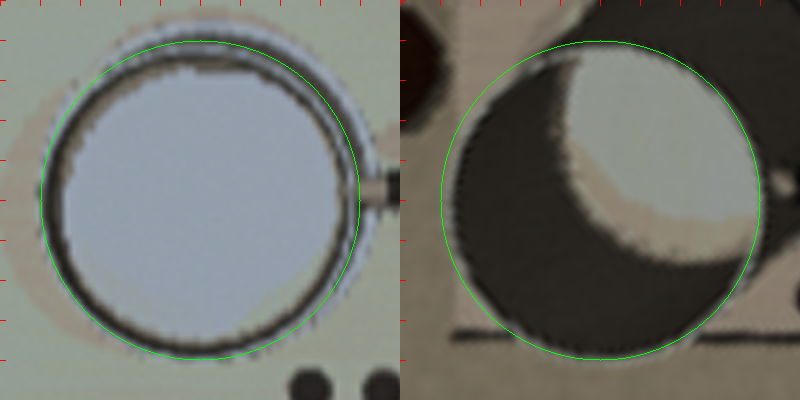

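View pics/d.png

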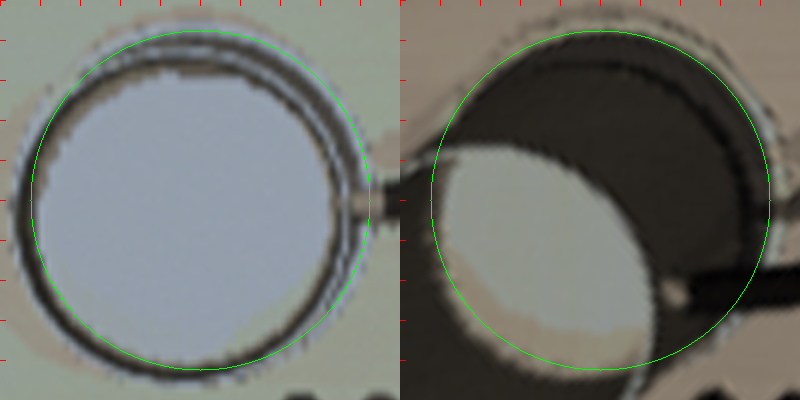

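Emit:
{"fn": "drive_tool", "kwargs": {"commands": [[1, [-0.028, -0.002, -0.023], -0.07], [1, [-0.056, -0.005, -0.046], -0.14], [1, [-0.085, -0.01, -0.07], -0.21], [1, [-0.113, -0.01, -0.093], -0.28], [1, [-0.142, -0.01, -0.117], -0.36], [1, [-0.17, -0.01, -0.14], -0.44], [1, [-0.199, -0.01, -0.164], -0.52], [1, [-0.227, -0.01, -0.187], -0.6]]}}

```text
time_s: 0.82
tool_pos: [0.4013, -0.2855, 0.2325]
ee_rot: [[-0.476, -0.0, 0.88], [-0.88, -0.0, -0.476], [0.0, -1.0, 0.0]]
wrist_force: [1.1, -0.6, 0.2]
opening: 0.0872
```

```bash
cat >> h.py <<'E'
def to(x,y,z,jaw,s=None):
    "tool-frame shift and turn to bring TCP to xyz with jaw axis at world yaw (deg)"
    s=s or env.read_state();R=s["ee_rot"];d=R.T@(np.array([x,y,z])-s["tool_pos"])
    j=np.degrees(np.arctan2(R[1,2],R[0,2]))
    t=(jaw-j+180)%360-180
    print("t",s["time_s"],"pos",s["tool_pos"].round(4),"jaw",j.round(2),"F",s["wrist_force"].round(1),"op",round(s["opening"],4),"q",s["joints"].round(0))
    print("shift",d.round(4),"turn",-np.radians(t).round(4))
E
python3 -c "
from h import *
to(.519,-.015,.223,5.2)"
```

```text
t 0.8167 pos [ 0.4013 -0.2855  0.2325] jaw -28.42 F [ 1.1 -0.6  0.2] op 0.0872 q [ 48.   3. -18. 102.   1.  76.   1.]
shift [-0.2939  0.0095 -0.0252] turn -0.5867
```

Emit:
{"fn": "drive_tool", "kwargs": {"commands": [[1, [-0.036, 0.001, -0.003], -0.08], [1, [-0.073, 0.002, -0.006], -0.16], [1, [-0.11, 0.004, -0.009], -0.24], [1, [-0.147, 0.005, -0.012], -0.32], [1, [-0.184, 0.006, -0.016], -0.4], [1, [-0.22, 0.008, -0.02], -0.48], [1, [-0.258, 0.01, -0.023], -0.54], [1, [-0.294, 0.01, -0.025], -0.587]]}}

```text
time_s: 1.48
tool_pos: [0.5201, -0.0154, 0.2223]
ee_rot: [[0.09, -0.0, 0.996], [-0.996, -0.0, 0.09], [0.0, -1.0, -0.0]]
wrist_force: [0.7, 0.4, 0.4]
opening: 0.087
```

```bash
python3 - <<'E'
from h import *
to(.519,-.015,.223,5.2)
m=env.camera_model("wrist");p,d=env.get_image("wrist");cv2.imwrite("pics/w1.png",p[:,:,::-1]);np.save("pics/w1.npy",d);np.save("pics/w1m.npy",m,allow_pickle=True)
to(.519,-.015,.223,5.2)
P=cloud(m,d);k=(d>0)&(P[...,2]>.1)&(P[...,2]<.13)&(P[...,1]<.045)&(P[...,1]>-.1)&(abs(P[...,0]-.519)<.06)
q=P[k];l=cv2.fitLine(q[:,:2].astype(np.float32),cv2.DIST_HUBER,0,.01,.01).ravel();print(len(q),l,q.min(0),q.max(0),np.median(q[:,2]))
E
```

```text
t 1.4833 pos [ 0.5201 -0.0154  0.2223] jaw 5.18 F [0.7 0.4 0.4] op 0.087 q [ 29.   9. -35.  98.   5.  75.  -2.]
shift [-0.0005 -0.0007 -0.0011] turn -0.0004
t 1.5333 pos [ 0.522  -0.0078  0.2226] jaw 5.77 F [-2.2  6.9 -0.9] op 0.087 q [ 29.   9. -36.  98.   5.  75.  -2.]
shift [ 0.0069 -0.0005 -0.0037] turn 0.0099
3151 [ 0.0845898  -0.99641585  0.51758796 -0.01013362] [ 0.50459425 -0.07206006  0.11328305] [0.53179094 0.04498061 0.12113638] 0.11835033440503451
```

View pics/w1.png

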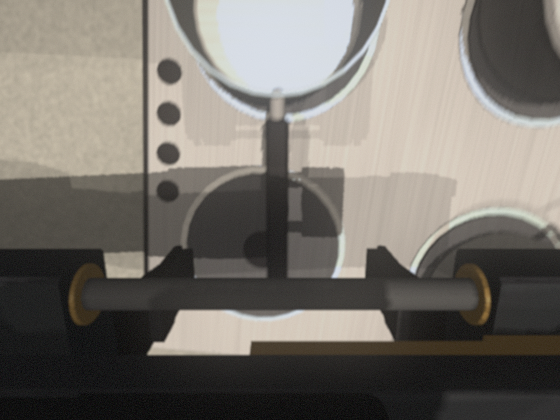

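```bash
python3 - <<'E'
from h import *
m=np.load("pics/w1m.npy",allow_pickle=True).item();p=cv2.imread("pics/w1.png");d=np.load("pics/w1.npy")
P=cloud(m,d)
q=P[(d>0)&(P[...,2]>.108)&(P[...,2]<.124)&(P[...,1]>.06)&(P[...,1]<.24)&(abs(P[...,0]-.505)<.1)]
print(len(q),circ(q[:,:2]))
for u,v,z in((277,120,.118),(277,280,.118),(184,240,.026),(344,240,.026),(265,168,.026),(265,318,.026)): print(u,v,ray(m,u,v,z).round(4))
env.camera_model_=env.camera_model
import h
o=env.camera_model
class E:
    camera_model=staticmethod(lambda n:m)
h.env=E
r=h.rect("x",p,.116,.505,.15,.11,440);cv2.circle(r,(220,220),160,(0,255,0),1)
r2=h.rect("x",p,.026,.509,-.087,.11,440);cv2.circle(r2,(220,220),170,(0,255,0),1)
cv2.imwrite("pics/e.png",np.hstack([r[:,:400],r2[:,:400]]))
E
```

```text
1772 [0.50410443 0.14818223 0.07646129]
277 120 [0.5127 0.0566 0.118 ]
277 280 [ 0.5242 -0.0735  0.118 ]
184 240 [ 0.4213 -0.0793  0.026 ]
344 240 [ 0.5968 -0.0635  0.026 ]
265 168 [0.5039 0.0077 0.026 ]
265 318 [ 0.5178 -0.1678  0.026 ]
```

View pics/e.png

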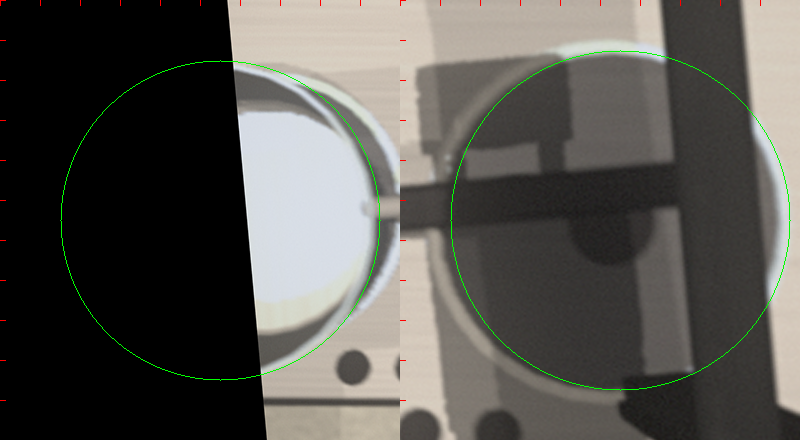

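```bash
python3 -c "
from h import *
to(.518,-.0155,.092,4.85)"
```

```text
t 1.5333 pos [ 0.522  -0.0078  0.2226] jaw 5.77 F [-2.2  6.9 -0.9] op 0.087 q [ 29.   9. -36.  98.   5.  75.  -2.]
shift [ 0.0077  0.1305 -0.005 ] turn 0.0161
```

Emit:
{"fn": "drive_tool", "kwargs": {"commands": [[1, [0, 0.01, -0.001], 0.0], [1, [0, 0.03, -0.001], 0.0], [1, [0, 0.05, -0.001], 0.0], [1, [0, 0.07, -0.001], 0.0], [1, [0, 0.08, -0.001], 0.0], [1, [0, 0.08, -0.001], 0.0], [1, [0, 0.08, -0.001], 0.0], [1, [0, 0.08, -0.001], 0.0]]}}

```text
time_s: 2.2
tool_pos: [0.5196, -0.0177, 0.1436]
ee_rot: [[0.086, 0.001, 0.996], [-0.996, -0.0, 0.086], [0.0, -1.0, 0.001]]
wrist_force: [-0.7, -0.4, 0.8]
opening: 0.0869
```

```bash
python3 -c "
from h import *
to(.518,-.0155,.092,4.85)"
```

```text
t 2.2 pos [ 0.5196 -0.0177  0.1436] jaw 4.96 F [-0.7 -0.4  0.8] op 0.0869 q [ 28.  12. -35. 104.   8.  66.  -4.]
shift [-0.0024  0.0516 -0.0015] turn 0.0019
```

Emit:
{"fn": "drive_tool", "kwargs": {"commands": [[0.2, [-0.001, 0.01, -0.0015], 0.002], [0.2, [-0.002, 0.025, -0.0015], 0.002], [0.0, [-0.002, 0.04, -0.0015], 0.002], [0.0, [-0.002, 0.05, -0.0015], 0.002], [0.0, [-0.002, 0.051, -0.0015], 0.002], [0.0, [-0.002, 0.051, -0.0015], 0.002], [0.0, [-0.002, 0.051, -0.0015], 0.002], [0.0, [-0.002, 0.051, -0.0015], 0.002]]}}

```text
time_s: 2.87
tool_pos: [0.518, -0.0156, 0.0924]
ee_rot: [[0.085, 0.001, 0.996], [-0.996, -0.0, 0.085], [0.0, -1.0, 0.001]]
wrist_force: [0.4, -0.3, 0.0]
opening: 0.0459
```

```bash
python3 - <<'E'
from h import *
to(.518,-.0155,.092,4.85)
m=env.camera_model("wrist");p,d=env.get_image("wrist");cv2.imwrite("pics/w2.png",p[:,:,::-1])
E
```

```text
t 2.8667 pos [ 0.518  -0.0156  0.0924] jaw 4.87 F [ 0.4 -0.3  0. ] op 0.0459 q [ 27.  16. -34. 107.  10.  60.  -6.]
shift [-0.0001  0.0004  0.    ] turn 0.0003
```

View pics/w2.png

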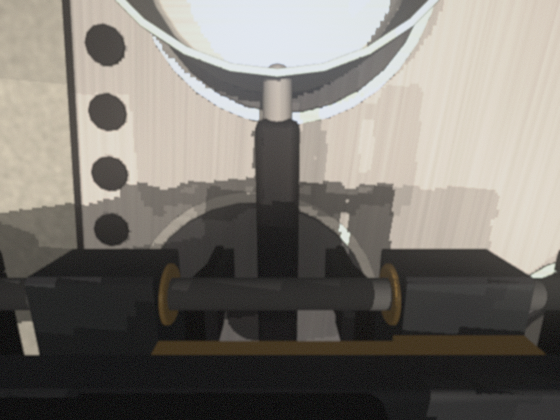

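The handle (x≈255–300 px) sits centred between the fingers (≈207 and 350). Closing.

Emit:
{"fn": "drive_tool", "kwargs": {"commands": [[-0.2, [0, 0, 0], 0], [-0.4, [0, 0, 0], 0], [-0.5, [0, 0, 0], 0], [-0.7, [0, 0, 0], 0], [-1, [0, 0, 0], 0], [-1, [0, 0, 0], 0], [-1, [0, 0, 0], 0], [-1, [0, 0, 0], 0]]}}

```text
time_s: 3.58
tool_pos: [0.5174, -0.0157, 0.0916]
ee_rot: [[0.085, 0.0, 0.996], [-0.996, -0.0, 0.085], [0.0, -1.0, 0.0]]
wrist_force: [0.1, -0.0, 1.4]
opening: 0.0174
```

```bash
python3 - <<'E'
from h import *
to(.518,-.0155,.092,4.85)
p,d=env.get_image("top");cv2.imwrite("pics/top1.png",p[:,:,::-1])
o=[]
r=rect("top",p[:,:,::-1].copy(),.116,.505,.15,.1,400);cv2.circle(r,(200,200),160,(0,255,0),1);cv2.imwrite("pics/f.png",r)
E
```

```text
t 3.5833 pos [ 0.5174 -0.0157  0.0916] jaw 4.87 F [ 0.1 -0.   1.4] op 0.0174 q [ 27.  16. -34. 107.  10.  60.  -6.]
shift [-0.0001 -0.0004  0.0007] turn 0.0004
```

View pics/f.png

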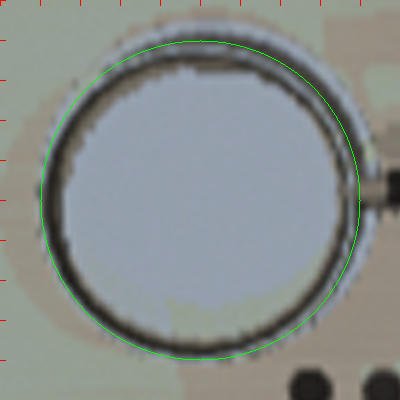

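```bash
cat > plan.py <<'E'
import numpy as np
c0=np.array([.5033,.1497]);c1=np.array([.5083,.1457]);a,b=-85.1,-25.5;r=.166;N=32
def pose(k):
    s=k/N; s=3*s*s-2*s**3; s=.5*s+.5*k/N
    th=np.radians(a+(b-a)*s);return c0+(c1-c0)*s+r*np.array([np.cos(th),np.sin(th)]),th
for c in range(4):
    p0,t0=pose(8*c);X=np.array([np.cos(t0),np.sin(t0)]);Z=np.array([-np.sin(t0),np.cos(t0)])
    rows=[]
    for k in range(1,9):
        p,t=pose(8*c+k);d=p-p0;rows.append([-1,[round(float(d@X),4),0,round(float(d@Z),4)],round(float(-(t-t0)),4)])
    print(rows)
p,t=pose(32);print(p,np.degrees(t))
E
python3 plan.py
```

```text
[[-1, [0.0, 0, 0.003], -0.0177], [-1, [0.0, 0, 0.0065], -0.0383], [-1, [-0.0001, 0, 0.0105], -0.0616], [-1, [-0.0003, 0, 0.0149], -0.0874], [-1, [-0.0006, 0, 0.0196], -0.1154], [-1, [-0.0011, 0, 0.0247], -0.1455], [-1, [-0.0019, 0, 0.0301], -0.1775], [-1, [-0.0028, 0, 0.0358], -0.2113]]
[[-1, [0.0001, 0, 0.006], -0.0353], [-1, [-0.0001, 0, 0.0122], -0.0719], [-1, [-0.0004, 0, 0.0185], -0.1096], [-1, [-0.0011, 0, 0.025], -0.1483], [-1, [-0.002, 0, 0.0316], -0.1878], [-1, [-0.0031, 0, 0.0383], -0.2278], [-1, [-0.0046, 0, 0.0449], -0.2682], [-1, [-0.0063, 0, 0.0515], -0.3088]]
[[-1, [0.0001, 0, 0.0068], -0.0406], [-1, [-0.0001, 0, 0.0136], -0.081], [-1, [-0.0005, 0, 0.0203], -0.121], [-1, [-0.0012, 0, 0.0268], -0.1605], [-1, [-0.0021, 0, 0.0332], -0.1992], [-1, [-0.0032, 0, 0.0394], -0.2369], [-1, [-0.0046, 0, 0.0453], -0.2735], [-1, [-0.006, 0, 0.051], -0.3088]]
[[-1, [0.0001, 0, 0.0056], -0.0337], [-1, [0.0, 0, 0.0109], -0.0658], [-1, [-0.0002, 0, 0.0159], -0.0959], [-1, [-0.0005, 0, 0.0205], -0.1239], [-1, [-0.0009, 0, 0.0247], -0.1497], [-1, [-0.0014, 0, 0.0285], -0.1729], [-1, [-0.0019, 0, 0.0319], -0.1935], [-1, [-0.0024, 0, 0.0348], -0.2113]]
[0.65812916 0.07423516] -25.5
```

Emit:
{"fn": "drive_tool", "kwargs": {"commands": [[-1, [0, 0, 0.003], -0.018], [-1, [0, 0, 0.0065], -0.038], [-1, [0, 0, 0.0105], -0.062], [-1, [-0.0005, 0, 0.015], -0.087], [-1, [-0.0005, 0, 0.0195], -0.115], [-1, [-0.001, 0, 0.0245], -0.146], [-1, [-0.002, 0, 0.03], -0.178], [-1, [-0.003, 0, 0.036], -0.211]]}}

```text
time_s: 4.3
tool_pos: [0.5533, -0.0103, 0.0915]
ee_rot: [[0.295, -0.001, 0.956], [-0.956, -0.001, 0.295], [0.001, -1.0, -0.001]]
wrist_force: [-3.9, -3.9, 5.5]
opening: 0.0176
```

Emit:
{"fn": "drive_tool", "kwargs": {"commands": [[-1, [0, 0, 0.006], -0.035], [-1, [0, 0, 0.012], -0.072], [-1, [-0.0005, 0, 0.0185], -0.11], [-1, [-0.001, 0, 0.025], -0.148], [-1, [-0.002, 0, 0.0315], -0.188], [-1, [-0.003, 0, 0.0385], -0.228], [-1, [-0.0045, 0, 0.045], -0.268], [-1, [-0.0065, 0, 0.0515], -0.309]]}}

```text
time_s: 4.97
tool_pos: [0.6011, 0.0106, 0.0916]
ee_rot: [[0.571, 0.0, 0.821], [-0.821, -0.001, 0.571], [0.001, -1.0, -0.001]]
wrist_force: [-1.5, -5.8, 4.5]
opening: 0.0176
```

Emit:
{"fn": "drive_tool", "kwargs": {"commands": [[-1, [0, 0, 0.007], -0.041], [-1, [0, 0, 0.0135], -0.081], [-1, [-0.0005, 0, 0.0205], -0.121], [-1, [-0.001, 0, 0.027], -0.161], [-1, [-0.002, 0, 0.033], -0.199], [-1, [-0.003, 0, 0.0395], -0.237], [-1, [-0.0045, 0, 0.0455], -0.274], [-1, [-0.006, 0, 0.051], -0.309]]}}

```text
time_s: 5.63
tool_pos: [0.64, 0.0447, 0.0916]
ee_rot: [[0.793, 0.001, 0.609], [-0.609, -0.001, 0.793], [0.001, -1.0, -0.0]]
wrist_force: [-1.1, -5.2, 4.0]
opening: 0.0175
```

Emit:
{"fn": "drive_tool", "kwargs": {"commands": [[-1, [0, 0, 0.0055], -0.034], [-1, [0, 0, 0.011], -0.066], [-1, [0, 0, 0.016], -0.096], [-1, [-0.0005, 0, 0.0205], -0.124], [-1, [-0.001, 0, 0.0245], -0.15], [-1, [-0.0015, 0, 0.0285], -0.173], [-1, [-0.002, 0, 0.032], -0.194], [-1, [-0.0025, 0, 0.035], -0.211]]}}

```text
time_s: 6.3
tool_pos: [0.6585, 0.0751, 0.0916]
ee_rot: [[0.903, 0.0, 0.429], [-0.429, -0.0, 0.903], [0.0, -1.0, -0.0]]
wrist_force: [-0.7, -5.4, 4.0]
opening: 0.0176
```

Emit:
{"fn": "drive_tool", "kwargs": {"commands": [[-1, [0, 0, 0], 0], [-1, [0, 0, 0], 0], [-1, [0, 0, 0], 0], [-1, [0, 0, 0], 0], [-1, [0, 0, 0], 0], [-1, [0, 0, 0], 0], [-1, [0, 0, 0], 0], [-1, [0, 0, 0], 0]]}}

```text
time_s: 6.97
tool_pos: [0.6581, 0.0751, 0.0915]
ee_rot: [[0.902, -0.0, 0.431], [-0.431, 0.0, 0.902], [-0.0, -1.0, 0.0]]
wrist_force: [-0.6, -2.4, 3.8]
opening: 0.0176
```

```bash
python3 - <<'E'
from h import *
to(.6581,.0742,.092,64.5)
o=[]
for n in("top","scene"):
    p,d=env.get_image(n);p=p[:,:,::-1].copy();cv2.imwrite(f"pics/{n}2.png",p)
    r=rect(n,p,.116,.508,.145,.1,400);cv2.circle(r,(200,200),160,(0,255,0),1);o.append(r)
cv2.imwrite("pics/g.png",np.hstack(o))
to(.6581,.0742,.092,64.5)
t=cv2.imread("pics/top2.png");cv2.imwrite("pics/g2.png",cv2.resize(t[110:310,210:480],None,fx=2.9,fy=2.9,interpolation=cv2.INTER_CUBIC))
E
```

```text
t 6.9667 pos [0.6581 0.0751 0.0915] jaw 64.46 F [-0.6 -2.4  3.8] op 0.0176 q [ 19.  35. -42.  84.  24.  70.  38.]
shift [ 0.0003 -0.0005 -0.0008] turn -0.0006
t 7.0667 pos [0.6581 0.075  0.0915] jaw 64.46 F [-0.2 -1.4  4.4] op 0.0177 q [ 19.  35. -42.  84.  24.  70.  38.]
shift [ 0.0003 -0.0005 -0.0008] turn -0.0006
```

View pics/g.png

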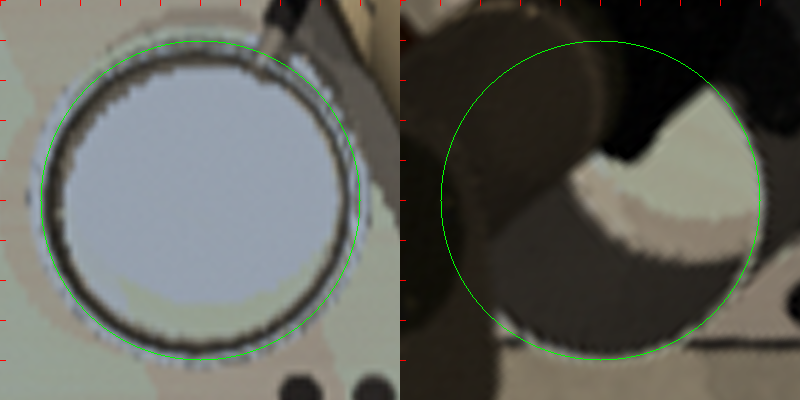

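View pics/g2.png

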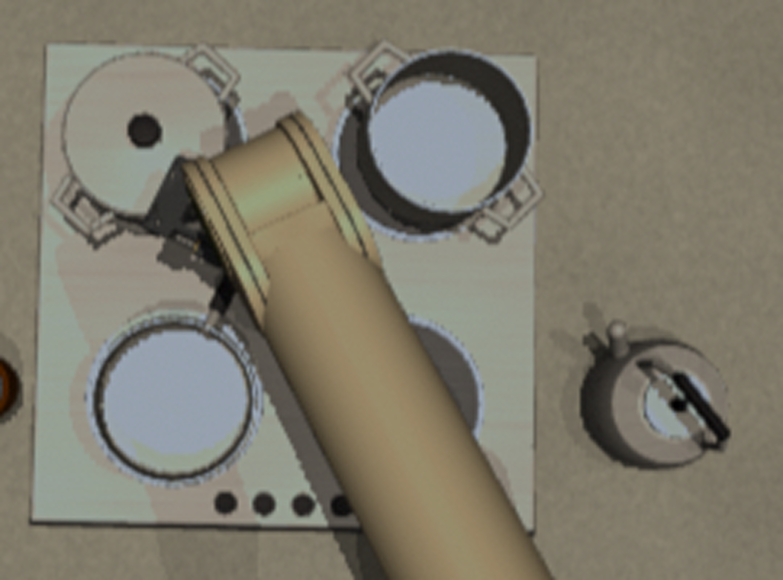

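```bash
cat > ov.py <<'E'
from h import *
import sys
# args: image, out, pan x y
img,out,px,py,fx,fy=sys.argv[1],sys.argv[2],*map(float,sys.argv[3:7])
m=env.camera_model("top");p=cv2.imread(img);S=6
x0,y0,w,hh=225,205,100,100
c=cv2.resize(p[y0:y0+hh,x0:x0+w],None,fx=S,fy=S,interpolation=cv2.INTER_CUBIC)
def dr(cx,cy,r,z,col):
    pts=[]
    for t in np.linspace(0,2*np.pi,80):
        u=pix(m,(cx+r*np.cos(t),cy+r*np.sin(t),z));pts.append(((u[0]+.5-x0)*S-.5,(u[1]+.5-y0)*S-.5))
    cv2.polylines(c,[np.int32(np.round(pts))],True,col,1)
dr(px,py,.08,.116,(0,255,0));dr(fx,fy,.085,.026,(0,0,255))
cv2.imwrite(out,c)
E
python3 ov.py pics/top2.png pics/g3.png .508 .145 .509 .146
```

```text
(no output)
```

View pics/g3.png

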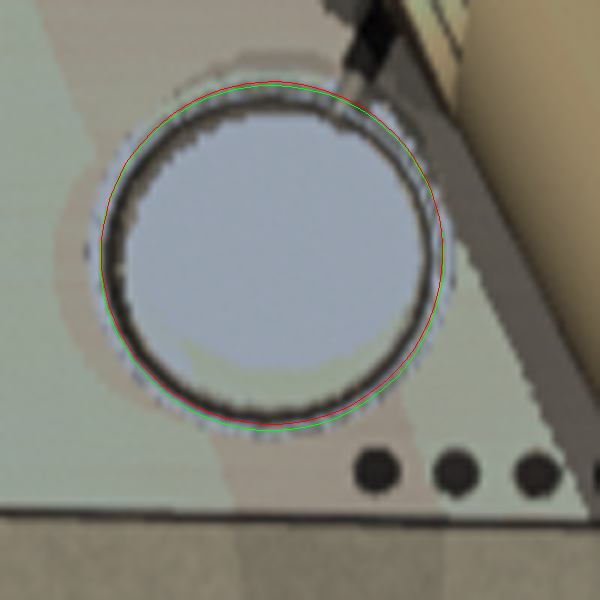

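Emit:
{"fn": "drive_tool", "kwargs": {"commands": [[-0.5, [0, 0, 0], 0], [-0.4, [0, 0, 0], 0], [-0.3, [0, 0, 0], 0], [-0.2, [0, 0, 0], 0], [-0.1, [0, 0, 0], 0], [0, [0, 0, 0], 0], [0, [0, 0, 0], 0], [0, [0, 0, 0], 0]]}}

```text
time_s: 7.73
tool_pos: [0.6583, 0.0748, 0.0915]
ee_rot: [[0.902, 0.0, 0.431], [-0.431, -0.0, 0.902], [0.0, -1.0, -0.0]]
wrist_force: [0.7, -0.0, -0.0]
opening: 0.0428
```

Emit:
{"fn": "drive_tool", "kwargs": {"commands": [[0, [0, -0.005, 0], 0], [0, [0, -0.015, 0], 0], [0, [0, -0.035, 0], 0], [0, [0, -0.06, 0], 0], [0, [0, -0.09, 0], 0], [0, [0, -0.12, 0], 0], [0, [0, -0.145, 0], 0], [0, [0, -0.16, 0], 0]]}}

```text
time_s: 8.4
tool_pos: [0.6589, 0.0754, 0.2563]
ee_rot: [[0.902, 0.005, 0.431], [-0.431, 0.001, 0.902], [0.004, -1.0, 0.003]]
wrist_force: [0.4, 0.6, 0.3]
opening: 0.0434
```

```bash
python3 -c "
from h import *
to(.518,-.337,.25,-52)"
```

```text
t 8.4 pos [0.6589 0.0754 0.2563] jaw 64.46 F [0.4 0.6 0.3] op 0.0434 q [ 19.  29. -44.  73.  20.  86.  42.]
shift [ 0.0506  0.0053 -0.4329] turn 2.0327
```

Emit:
{"fn": "drive_tool", "kwargs": {"commands": [[0.3, [0.004, 0, -0.03], 0.11], [0.5, [0.008, 0, -0.066], 0.23], [1, [0.012, 0, -0.102], 0.35], [1, [0.017, 0, -0.14], 0.47], [1, [0.021, 0, -0.176], 0.59], [1, [0.025, 0, -0.212], 0.71], [1, [0.03, 0, -0.25], 0.83], [1, [0.034, 0, -0.286], 0.95]]}}

```text
time_s: 9.07
tool_pos: [0.5648, -0.1996, 0.253]
ee_rot: [[0.168, 0.001, 0.986], [-0.986, -0.001, 0.168], [0.001, -1.0, 0.001]]
wrist_force: [0.5, -1.0, -0.1]
opening: 0.0845
```

```bash
python3 -c "
from h import *
to(.513,-.342,.25,-51.5)"
```

```text
t 9.0667 pos [ 0.5648 -0.1996  0.253 ] jaw 9.69 F [ 0.5 -1.  -0.1] op 0.0845 q [ 40.  18. -32.  84.   9.  81.  18.]
shift [ 0.1316  0.003  -0.0751] turn 1.0679
```

Emit:
{"fn": "drive_tool", "kwargs": {"commands": [[1, [0.018, 0, -0.01], 0.125], [1, [0.036, 0, -0.02], 0.25], [1, [0.054, 0, -0.03], 0.375], [1, [0.072, 0, -0.041], 0.5], [1, [0.09, 0, -0.052], 0.62], [1, [0.108, 0.001, -0.062], 0.74], [1, [0.122, 0.002, -0.07], 0.86], [1, [0.131, 0.003, -0.075], 0.97]]}}

```text
time_s: 9.73
tool_pos: [0.5137, -0.3419, 0.2497]
ee_rot: [[-0.719, 0.001, 0.695], [-0.695, -0.001, -0.719], [0.0, -1.0, 0.001]]
wrist_force: [0.0, 0.2, -0.3]
opening: 0.0872
```

Emit:
{"fn": "drive_tool", "kwargs": {"commands": [[1, [0, 0, 0], 0.05], [1, [0, 0, 0], 0.1], [1, [0, 0, 0], 0.1], [1, [0, 0, 0], 0.1], [1, [0, 0, 0], 0.1], [1, [0, 0, 0], 0.1], [1, [0, 0, 0], 0.1], [1, [0, 0, 0], 0.1]]}}

```text
time_s: 10.4
tool_pos: [0.5146, -0.3398, 0.2486]
ee_rot: [[-0.78, 0.0, 0.626], [-0.626, -0.0, -0.78], [-0.0, -1.0, 0.0]]
wrist_force: [0.2, 0.1, 0.0]
opening: 0.0871
```

```bash
python3 - <<'E'
from h import *
to(.513,-.342,.25,-51.5)
m=env.camera_model("wrist");p,d=env.get_image("wrist");cv2.imwrite("pics/w3.png",p[:,:,::-1]);np.save("pics/w3.npy",d);np.save("pics/w3m.npy",m,allow_pickle=True)
P=cloud(m,d);k=(d>0)&(P[...,2]>.155)&(P[...,2]<.19)&(abs(P[...,0]-.513)<.06)&(abs(P[...,1]+.342)<.06)
q=P[k];print(len(q))
if len(q):
    l=cv2.fitLine(q[:,:2].astype(np.float32),cv2.DIST_HUBER,0,.01,.01).ravel();print(l,q.min(0),q.max(0),q.mean(0))
p,d=env.get_image("top");cv2.imwrite("pics/top3.png",p[:,:,::-1])
E
python3 ov.py pics/top3.png pics/g4.png .508 .145 .509 .146
```

```text
t 10.4 pos [ 0.5146 -0.3398  0.2486] jaw -51.24 F [0.2 0.1 0. ] op 0.0871 q [ 44.  18. -19.  82.   6.  81. -26.]
shift [ 0.0026 -0.0014  0.0007] turn 0.0045
1852
[ 0.78460664  0.6199939   0.5140505  -0.34264302] [ 0.47964516 -0.37187234  0.15518084] [ 0.54492868 -0.31735418  0.17424825] [ 0.51405047 -0.34264304  0.17057619]
```

View pics/w3.png

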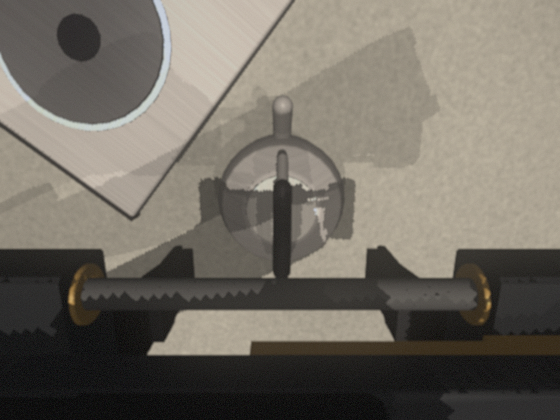

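View pics/top3.png

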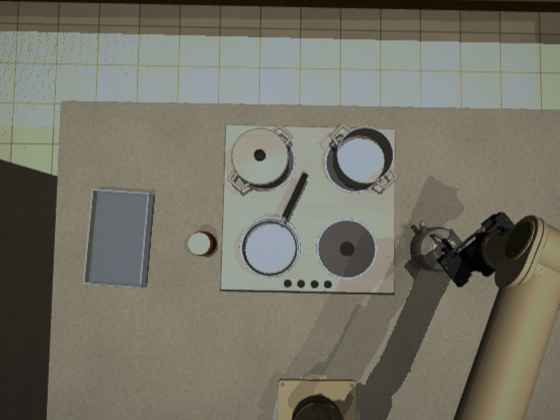

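View pics/g4.png

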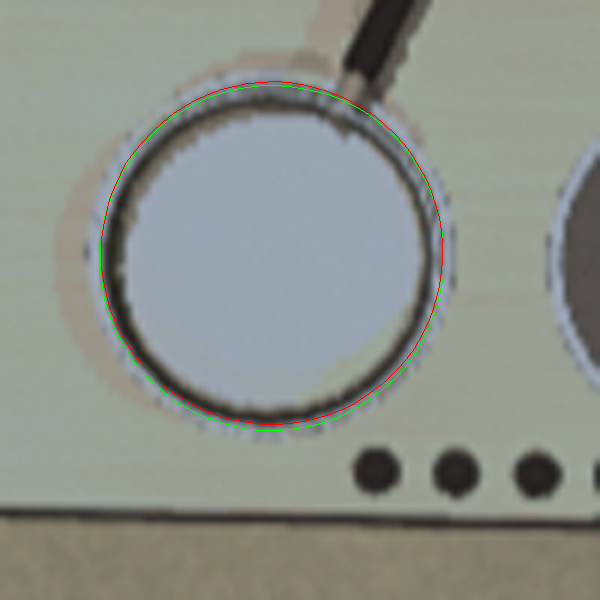

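```bash
python3 -c "
from h import *
to(.5125,-.3442,.146,-51.7)"
```

```text
t 10.5 pos [ 0.5146 -0.3399  0.2486] jaw -51.26 F [ 0.7 -1.2 -0.5] op 0.0868 q [ 44.  18. -19.  82.   6.  81. -26.]
shift [0.0043 0.1026 0.0021] turn 0.0077
```

Emit:
{"fn": "drive_tool", "kwargs": {"commands": [[1, [0.002, 0.005, 0.002], 0.008], [1, [0.004, 0.02, 0.002], 0.008], [1, [0.004, 0.04, 0.002], 0.008], [0.6, [0.004, 0.06, 0.002], 0.008], [0.4, [0.004, 0.08, 0.002], 0.008], [0.2, [0.004, 0.095, 0.002], 0.008], [0, [0.004, 0.102, 0.002], 0.008], [0, [0.004, 0.1025, 0.002], 0.008]]}}

```text
time_s: 11.17
tool_pos: [0.5118, -0.3437, 0.1441]
ee_rot: [[-0.785, -0.002, 0.619], [-0.619, 0.002, -0.785], [0.001, -1.0, -0.003]]
wrist_force: [0.2, 0.7, 0.1]
opening: 0.0617
```

Emit:
{"fn": "drive_tool", "kwargs": {"commands": [[0, [0, 0, 0], 0], [0, [0, 0, 0], 0], [0, [0, 0, 0], 0], [0, [0, 0, 0], 0], [0, [0, 0, 0], 0], [0, [0, 0, 0], 0], [0, [0, 0, 0], 0], [0, [0, 0, 0], 0]]}}

```text
time_s: 11.83
tool_pos: [0.5128, -0.344, 0.1462]
ee_rot: [[-0.785, 0.0, 0.619], [-0.619, -0.0, -0.785], [-0.0, -1.0, 0.0]]
wrist_force: [-0.3, 0.1, -0.3]
opening: 0.0435
```

```bash
python3 - <<'E'
from h import *
to(.5125,-.3442,.146,-51.7)
p,d=env.get_image("wrist");cv2.imwrite("pics/w4.png",p[:,:,::-1])
E
```

```text
t 11.8333 pos [ 0.5128 -0.344   0.1462] jaw -51.74 F [-0.3  0.1 -0.3] op 0.0435 q [ 45.  22. -19.  90.   8.  69. -27.]
shift [0.0003 0.0002 0.    ] turn -0.0006
```

View pics/w4.png

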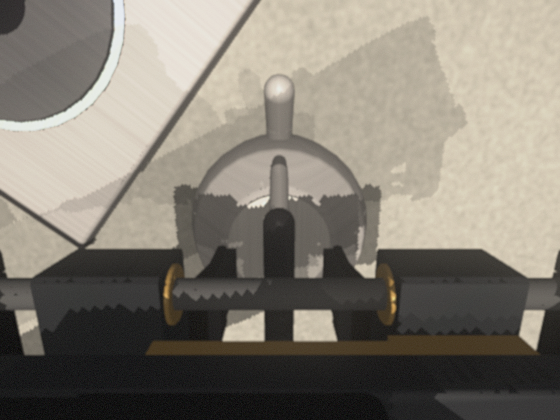

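The kettle bar (x≈265–293 px) is centred between the fingers (≈210–350). Closing on it.

Emit:
{"fn": "drive_tool", "kwargs": {"commands": [[-0.2, [0, 0, 0], 0], [-0.4, [0, 0, 0], 0], [-0.5, [0, 0, 0], 0], [-0.7, [0, 0, 0], 0], [-1, [0, 0, 0], 0], [-1, [0, 0, 0], 0], [-1, [0, 0, 0], 0], [-1, [0, 0, 0], 0]]}}

```text
time_s: 12.55
tool_pos: [0.5125, -0.3438, 0.146]
ee_rot: [[-0.785, -0.0, 0.619], [-0.619, 0.0, -0.785], [0.0, -1.0, -0.0]]
wrist_force: [-1.3, 1.6, 0.0]
opening: 0.0129
```

Emit:
{"fn": "drive_tool", "kwargs": {"commands": [[-1, [0, 0, 0], 0], [-1, [0, -0.002, 0], 0], [-1, [0, -0.006, 0], 0], [-1, [0, -0.012, 0], 0], [-1, [0, -0.02, 0], 0], [-1, [0, -0.03, 0], 0], [-1, [0, -0.04, 0], 0], [-1, [0, -0.05, 0], 0]]}}

```text
time_s: 13.22
tool_pos: [0.5129, -0.3441, 0.1976]
ee_rot: [[-0.785, 0.001, 0.619], [-0.619, -0.001, -0.785], [-0.0, -1.0, 0.001]]
wrist_force: [0.4, 0.2, -5.9]
opening: 0.0134
```

Emit:
{"fn": "drive_tool", "kwargs": {"commands": [[-1, [0, -0.008, 0], 0], [-1, [0, -0.014, 0], 0], [-1, [0, -0.018, 0], 0], [-1, [0, -0.02, 0], 0], [-1, [0, -0.02, 0], 0], [-1, [0, -0.02, 0], 0], [-1, [0, -0.02, 0], 0], [-1, [0, -0.02, 0], 0]]}}

```text
time_s: 13.88
tool_pos: [0.5125, -0.3439, 0.2156]
ee_rot: [[-0.785, -0.001, 0.619], [-0.619, 0.0, -0.785], [0.0, -1.0, -0.001]]
wrist_force: [0.2, 0.2, -5.9]
opening: 0.0126
```

```bash
python3 - <<'E'
from h import *
to(.5075,-.084,.216,-51.7)
for n in("top","scene","wrist"):
    p,d=env.get_image(n);cv2.imwrite(f"pics/{n}5.png",p[:,:,::-1])
    np.save(f"pics/{n}5.npy",d)
    if n=="wrist":
        m=env.camera_model(n)
    t=cv2.imread(f"pics/{n}5.png")
    if n=="top":a=cv2.resize(t[190:310,390:510],(500,500))
    if n=="scene":b=cv2.resize(t[230:350,90:210],(500,500))
cv2.imwrite("pics/k1.png",cv2.resize(np.hstack([a,b]),(800,400)))
E
```

```text
t 13.8833 pos [ 0.5125 -0.3439  0.2156] jaw -51.74 F [ 0.2  0.2 -5.9] op 0.0126 q [ 45.  19. -19.  85.   6.  77. -27.]
shift [-0.157  -0.0003 -0.2071] turn -0.0006
```

View pics/k1.png

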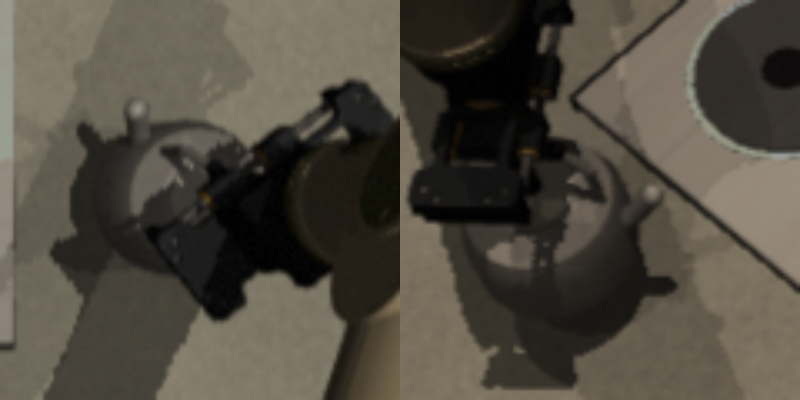

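View pics/wrist5.png

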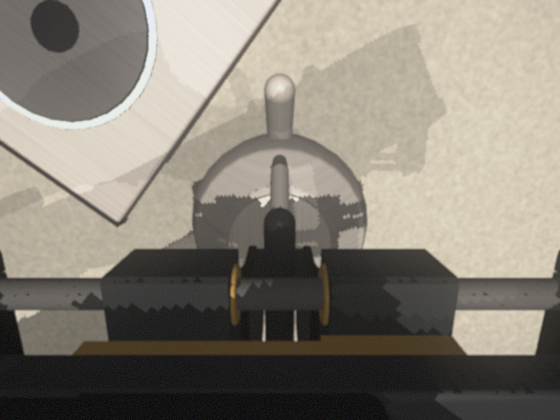

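```bash
python3 - <<'E'
from h import *
m=env.camera_model("wrist");p=cv2.imread("pics/wrist5.png")
print(ray(m,54,25.5,.026))
pts=np.array([ray(m,u,v,.026)[:2] for u,v in((157,40),(150,75),(127,105),(97,123),(62,128),(20,110),(0,97))])
x=circ(pts);print(x)
m3=np.load("pics/w3m.npy",allow_pickle=True).item();print("w3",ray(m3,78.5,37,.026))
c=p[0:150,0:200];cv2.imwrite("pics/l.png",cv2.resize(c,None,fx=4,fy=4,interpolation=cv2.INTER_CUBIC))
t=cv2.imread("pics/top3.png")[195:300,295:400];cv2.imwrite("pics/l2.png",cv2.resize(t,None,fx=5.6,fy=5.6,interpolation=cv2.INTER_CUBIC))
E
```

```text
[ 0.5076027  -0.08317964  0.026     ]
[ 0.51038189 -0.0852411   0.09152043]
w3 [ 0.50777338 -0.08378926  0.026     ]
```

View pics/l.png

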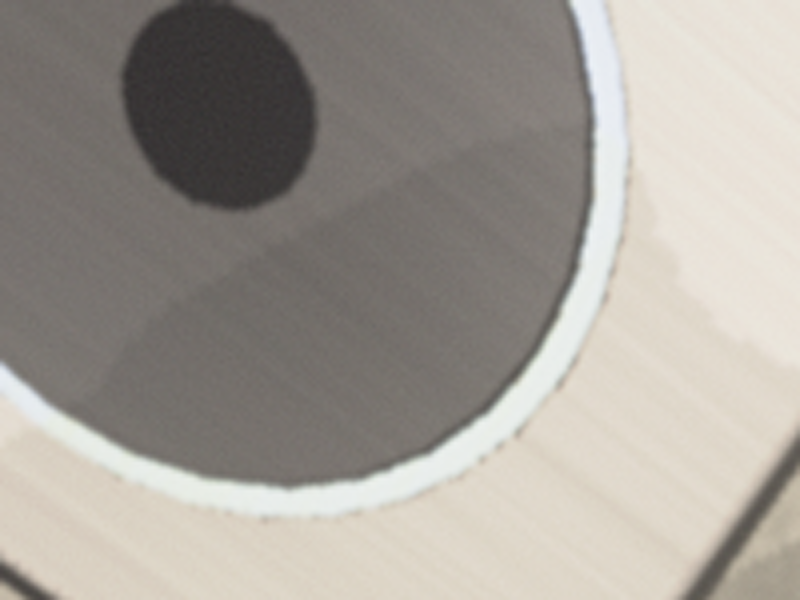

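View pics/l2.png

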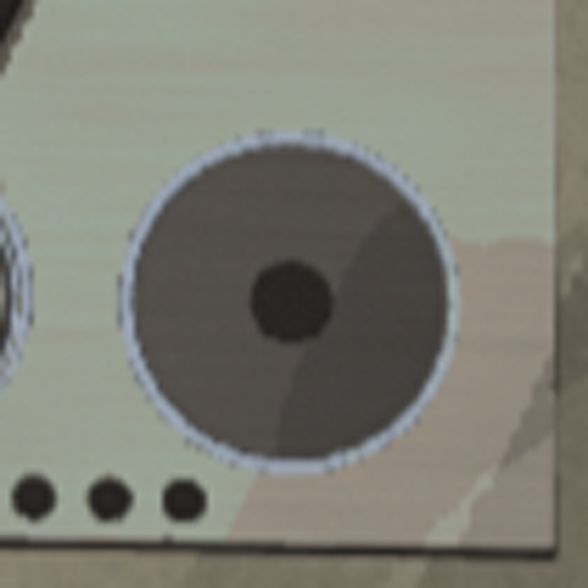

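Emit:
{"fn": "drive_tool", "kwargs": {"commands": [[-1, [-0.002, 0, -0.003], 0], [-1, [-0.006, 0, -0.008], 0], [-1, [-0.012, 0, -0.016], 0], [-1, [-0.02, 0, -0.026], 0], [-1, [-0.029, 0, -0.038], 0], [-1, [-0.038, 0, -0.05], 0], [-1, [-0.047, 0, -0.062], 0], [-1, [-0.056, 0, -0.074], 0]]}}

```text
time_s: 14.7
tool_pos: [0.5108, -0.249, 0.2163]
ee_rot: [[-0.785, 0.0, 0.62], [-0.62, -0.0, -0.785], [-0.0, -1.0, 0.0]]
wrist_force: [-0.1, -0.1, -5.5]
opening: 0.013
```

Emit:
{"fn": "drive_tool", "kwargs": {"commands": [[-1, [-0.009, 0, -0.012], 0], [-1, [-0.018, 0, -0.024], 0], [-1, [-0.028, 0, -0.037], 0], [-1, [-0.038, 0, -0.05], 0], [-1, [-0.048, 0, -0.063], 0], [-1, [-0.058, 0, -0.076], 0], [-1, [-0.068, 0, -0.089], 0], [-1, [-0.076, 0, -0.1], 0]]}}

```text
time_s: 15.37
tool_pos: [0.5085, -0.1234, 0.2162]
ee_rot: [[-0.785, 0.0, 0.62], [-0.62, 0.0, -0.785], [-0.0, -1.0, 0.0]]
wrist_force: [-0.5, -0.6, -6.4]
opening: 0.0129
```

Emit:
{"fn": "drive_tool", "kwargs": {"commands": [[-1, [-0.008, 0, -0.01], 0], [-1, [-0.014, 0, -0.018], 0], [-1, [-0.019, 0, -0.025], 0], [-1, [-0.022, 0, -0.029], 0], [-1, [-0.024, 0, -0.032], 0], [-1, [-0.0254, 0, -0.0328], 0], [-1, [-0.0254, 0, -0.0328], 0], [-1, [-0.0254, 0, -0.0328], 0]]}}

```text
time_s: 16.03
tool_pos: [0.5083, -0.0847, 0.216]
ee_rot: [[-0.786, 0.0, 0.619], [-0.619, -0.0, -0.786], [0.0, -1.0, 0.0]]
wrist_force: [0.3, 0.3, -6.0]
opening: 0.013
```

```bash
python3 - <<'E'
from h import *
to(.508,-.084,.172,-51.7)
for n in("top","scene"):
    p,d=env.get_image(n);cv2.imwrite(f"pics/{n}6.png",p[:,:,::-1])
to(.508,-.084,.172,-51.7)
E
```

```text
t 16.0333 pos [ 0.5083 -0.0847  0.216 ] jaw -51.78 F [ 0.3  0.3 -6. ] op 0.013 q [ 31.   7. -29.  99.   4.  74. -50.]
shift [-0.0003  0.044  -0.0008] turn -0.0014
t 16.1333 pos [ 0.5082 -0.0847  0.216 ] jaw -51.79 F [ 0.7  0.  -7. ] op 0.0131 q [ 31.   7. -29.  99.   4.  74. -50.]
shift [-0.0003  0.044  -0.0007] turn -0.0015
```

View pics/scene6.png

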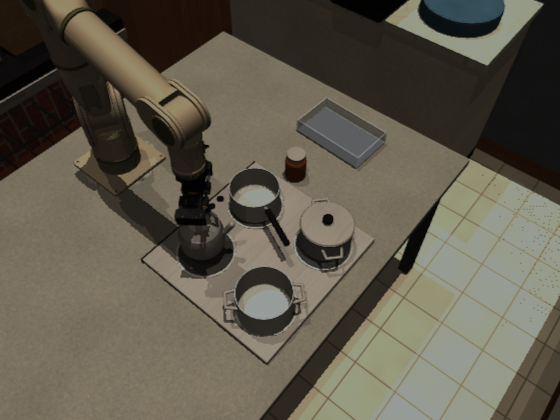

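The kettle hangs upright over the front right plate, and the pan and pots stand clear. Lowering slowly.

Emit:
{"fn": "drive_tool", "kwargs": {"commands": [[-1, [0, 0.003, -0.0007], 0], [-1, [0, 0.008, -0.0007], 0], [-1, [0, 0.015, -0.0007], 0], [-1, [0, 0.022, -0.0007], 0], [-1, [0, 0.029, -0.0007], 0], [-1, [0, 0.035, -0.0007], 0], [-1, [0, 0.039, -0.0007], 0], [-1, [0, 0.04, -0.0007], 0]]}}

```text
time_s: 16.8
tool_pos: [0.5073, -0.0835, 0.175]
ee_rot: [[-0.785, -0.001, 0.619], [-0.619, 0.0, -0.785], [0.001, -1.0, -0.001]]
wrist_force: [-0.1, 0.3, -6.1]
opening: 0.0131
```

Emit:
{"fn": "drive_tool", "kwargs": {"commands": [[-1, [0, 0.0005, 0], 0], [-1, [0, 0.001, 0], 0], [-1, [0, 0.0015, 0], 0], [-1, [0, 0.002, 0], 0], [-1, [0, 0.0025, 0], 0], [-1, [0, 0.003, 0], 0], [-1, [0, 0.003, 0], 0], [-1, [0, 0.003, 0], 0]]}}

```text
time_s: 17.47
tool_pos: [0.5078, -0.0836, 0.1731]
ee_rot: [[-0.785, 0.0, 0.619], [-0.619, -0.0, -0.785], [-0.0, -1.0, 0.0]]
wrist_force: [0.9, -0.9, -5.8]
opening: 0.0131
```

```bash
python3 - <<'E'
from h import *
for n in("top","scene"):
    p,d=env.get_image(n);cv2.imwrite(f"pics/{n}7.png",p[:,:,::-1])
a=cv2.imread("pics/top7.png")[195:300,295:400];b=cv2.imread("pics/scene7.png")[195:300,150:255]
cv2.imwrite("pics/k7.png",np.hstack([cv2.resize(x,(400,400),interpolation=cv2.INTER_CUBIC) for x in(a,b)]))
E
```

```text
(no output)
```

View pics/k7.png

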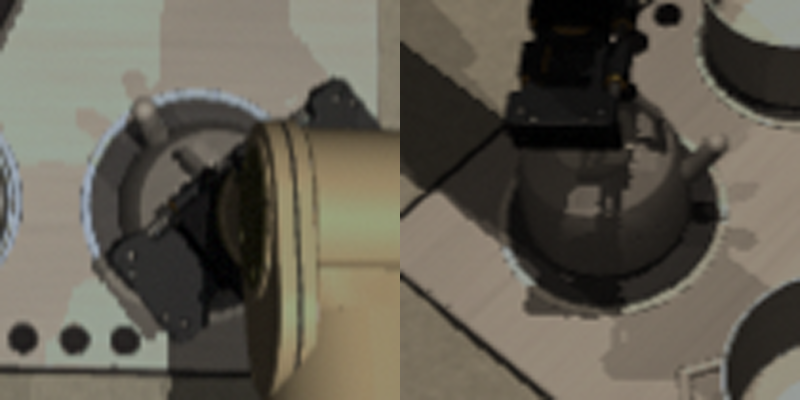

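Emit:
{"fn": "drive_tool", "kwargs": {"commands": [[-1, [0, 0.0005, 0], 0], [-1, [0, 0.001, 0], 0], [-1, [0, 0.001, 0], 0], [-1, [0, 0.0015, 0], 0], [-1, [0, 0.0015, 0], 0], [-1, [0, 0.0015, 0], 0], [-1, [0, 0.0015, 0], 0], [-1, [0, 0.0015, 0], 0]]}}

```text
time_s: 18.23
tool_pos: [0.5083, -0.0835, 0.172]
ee_rot: [[-0.785, 0.001, 0.619], [-0.619, -0.0, -0.785], [-0.001, -1.0, 0.001]]
wrist_force: [1.6, 1.5, 0.2]
opening: 0.0128
```

Contact: the 6 N weight is off the gripper. Releasing.

Emit:
{"fn": "drive_tool", "kwargs": {"commands": [[-0.6, [0, 0, 0], 0], [-0.5, [0, 0, 0], 0], [-0.4, [0, 0, 0], 0], [-0.3, [0, 0, 0], 0], [-0.2, [0, 0, 0], 0], [0, [0, 0, 0], 0], [0.1, [0, 0, 0], 0], [0.1, [0, 0, 0], 0]]}}

```text
time_s: 18.9
tool_pos: [0.5078, -0.0836, 0.1715]
ee_rot: [[-0.785, -0.0, 0.619], [-0.619, -0.0, -0.785], [0.0, -1.0, 0.0]]
wrist_force: [0.0, 0.2, -0.7]
opening: 0.0446
```

Emit:
{"fn": "drive_tool", "kwargs": {"commands": [[0.1, [0, -0.005, 0], 0], [0.1, [0, -0.012, 0], 0], [0.1, [0, -0.022, 0], 0], [0.1, [0, -0.035, 0], 0], [0.1, [0, -0.05, 0], 0], [0.1, [0, -0.07, 0], 0], [0.1, [0, -0.09, 0], 0], [0.1, [0, -0.1, 0], 0]]}}

```text
time_s: 19.57
tool_pos: [0.5087, -0.0835, 0.275]
ee_rot: [[-0.785, 0.004, 0.619], [-0.619, -0.001, -0.785], [-0.002, -1.0, 0.003]]
wrist_force: [0.5, 0.2, 0.2]
opening: 0.0479
```

Emit:
{"fn": "drive_tool", "kwargs": {"commands": [[0.1, [0.02, 0, 0.03], 0], [0.1, [0.04, 0, 0.06], 0], [0.1, [0.05, 0, 0.09], 0], [0.1, [0.06, 0, 0.12], 0], [0.1, [0.07, 0, 0.15], 0], [0.1, [0.08, 0, 0.18], 0], [0.1, [0.09, 0, 0.2], 0], [0.1, [0.1, 0, 0.22], 0]]}}

```text
time_s: 20.23
tool_pos: [0.5656, -0.3199, 0.2715]
ee_rot: [[-0.786, -0.0, 0.619], [-0.619, 0.0, -0.786], [0.0, -1.0, -0.0]]
wrist_force: [0.4, 0.6, 0.0]
opening: 0.0478
```

```bash
python3 - <<'E'
from h import *
to(.508,-.084,.172,-51.7)
for n in("top","scene"):
    p,d=env.get_image(n);cv2.imwrite(f"pics/{n}8.png",p[:,:,::-1]);np.save(f"pics/{n}8.npy",d)
    m=env.camera_model(n);P=cloud(m,d);w=P[(d>0)&(P[...,2]>.18)&(P[...,2]<.22)&(np.hypot(P[...,0]-.508,P[...,1]+.084)<.06)]
    print(n,len(w),w.min(0),w.max(0),(w.min(0)+w.max(0))/2)
a=cv2.imread("pics/top8.png")[195:300,295:400];b=cv2.imread("pics/scene8.png")[195:300,150:255]
cv2.imwrite("pics/k8.png",np.hstack([cv2.resize(x,(400,400),interpolation=cv2.INTER_CUBIC) for x in(a,b)]))
E
```

```text
t 20.2333 pos [ 0.5656 -0.3199  0.2715] jaw -51.78 F [0.4 0.6 0. ] op 0.0478 q [ 40.  23. -20.  74.   8.  85. -31.]
shift [-0.1007  0.0995 -0.221 ] turn -0.0014
top 161 [ 0.4713665  -0.11008451  0.18179463] [ 0.53945045 -0.05727788  0.20217851] [ 0.50540848 -0.0836812   0.19198657]
scene 145 [ 0.47110782 -0.11811037  0.18027542] [ 0.53994086 -0.06041796  0.2015468 ] [ 0.50552434 -0.08926416  0.19091111]
```

View pics/k8.png

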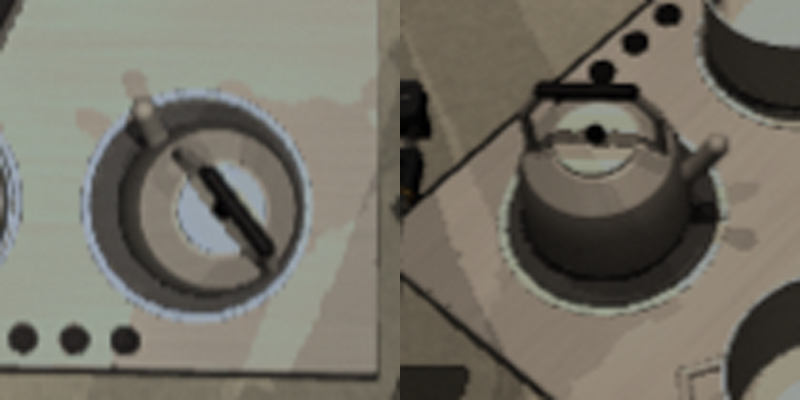

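View pics/top8.png

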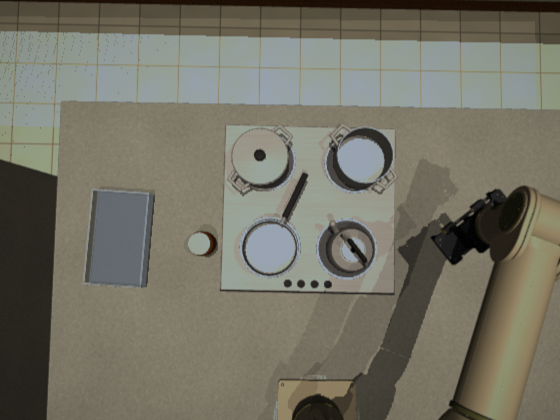

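View pics/scene8.png

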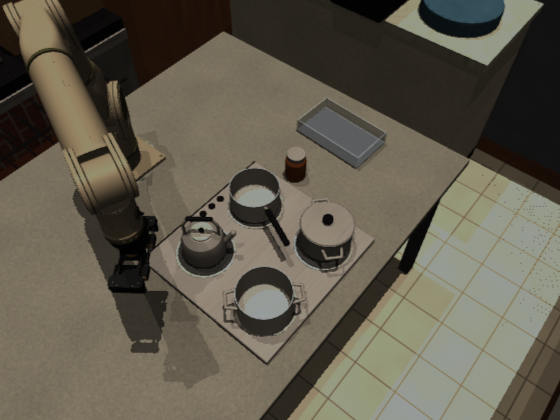

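```bash
python3 - <<'E'
from h import *
m=env.camera_model("top");p=cv2.imread("pics/top8.png");S=6;x0,y0=295,195
c=cv2.resize(p[y0:y0+100,x0:x0+105],None,fx=S,fy=S,interpolation=cv2.INTER_CUBIC)
def dr(cx,cy,r,z,col):
    pts=[]
    for t in np.linspace(0,2*np.pi,80):
        u=pix(m,(cx+r*np.cos(t),cy+r*np.sin(t),z));pts.append(((u[0]+.5-x0)*S-.5,(u[1]+.5-y0)*S-.5))
    cv2.polylines(c,[np.int32(np.round(pts))],True,col,1)
dr(.5075,-.084,.085,.026,(0,0,255));dr(.507,-.084,.066,.066,(0,255,0));dr(.507,-.084,.06,.026,(255,255,0))
cv2.imwrite("pics/o8.png",c)
a=cv2.imread("pics/top0.png");dif=cv2.absdiff(a,p).max(2)
for n,(u,v,r) in dict(cas=(260,155,40),stew=(362,158,40)).items():
    A=a[v-r:v+r,u-r:u+r];B=p[v-r:v+r,u-r:u+r]
    print(n,cv2.phaseCorrelate(cv2.cvtColor(A,6).astype(np.float32),cv2.cvtColor(B,6).astype(np.float32)))
E
```

```text
cas ((0.08375480661921841, 0.0358491685058695), 0.8983040562272072)
stew ((0.012364745876858763, -0.0024387979930153847), 0.9859506103396416)
```

View pics/o8.png

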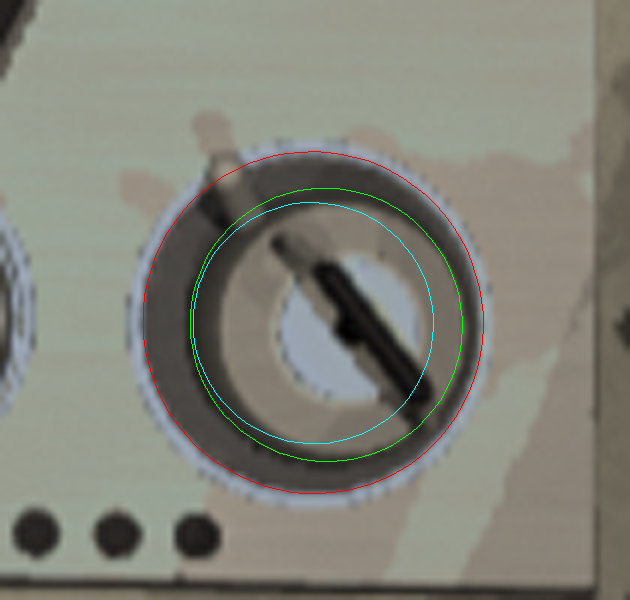

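```bash
python3 -c "
from bench import env
print(env.sign_off(), env.read_state()['time_s'])"
```

```text
the job is handed in; nothing more can be done
the job is handed in; nothing more can be done
```

The saucepan's handle now points into the gap between the back pots, and the kettle stands upright on the front right plate. I handed the job in with about 20 s on the robot's clock.

- **Saucepan:** I gripped the handle and swung it about 60° on its plate without lifting. On the way I moved the pan about 6 mm to centre it. The last overlay had it within about 1–2 mm of the plate centre. By calculation, about 50 mm of clear air remains to the casserole and more to the stewpot.
- **Kettle:** I lifted it by its handle, lowered it until its 6 N weight came off the gripper, then released it. The top camera puts it about 2 mm from the plate centre.
- **Other items:** The before and after top pictures show no real shift of the back pots (under 0.1 pixel). The dish and jar look unmoved by eye. The arm ended clear of everything.
- **Disagreement between cameras:** The scene camera's positions differ from the top camera's by about 5–6 mm sideways. The wrist camera agreed with the top camera to about 1 mm on the front right plate, so I used those two.

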